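# Seat the five-toothed core in the mould slide and push the slide home

### The arm

A 6-joint arm with a two-finger parallel gripper is mounted at the origin on the work surface. World frame = base frame: x ahead of the robot, y to its left, z up, the work surface at z = 0. Lengths are in m, angles in rad, forces in N, time in s.
With the tool pointing down it reaches from about 0.3 to 0.75 m from the base axis. Payload 8.5 kg.
Tool frame: the origin (TCP) lies between the finger pads; the fingertips stand 17 mm ahead of it and the grasp point (between the pads) lies 2 mm behind it; z points along the fingers, y is the line along which they close (so a half turn about z gives the same grasp; the last joint's range is limited). The gripper opens to 88 mm and grips with 3 to 60 N. Pads are 18 mm wide; open, the fingers measure 123 mm over their backs; the gripper's body (75 mm by 187 mm) begins 45 mm behind the grasp point.
Start: joints at [-1.478, 0.381, 1.297, -0, 1.464, -0.215], TCP at [0.167, -0.524, 0.256] pointing down, gripper open.
Joint ranges: [-3.11, 3.11], [-0.89, 2.33], [0.22, 2.48], [-1.42, 4.56], [0.17, 2.85], [-2.88, 2.88]. Speed limits (rad/s): [2.39, 2.39, 3.14, 3.14, 3.14, 3.14].

### API

Orientations are given as [roll, pitch, yaw] about the fixed x, y, z axes, in that order (R = Rz(yaw) Ry(pitch) Rx(roll)).
In Python, from bench import env gives the robot as it stands.
- The arm moves only by the tool step_arm, never from a script. Its argument "deltas" is a list of rows, each a list of 3 entries, a list of its own where there are three numbers: the opening, from 0 (shut) to 1 (fully open), then the shift along the tool's x, y, z in mm, then the turn, a rotation vector about the tool's x, y, z in degrees. A call has exactly 10 rows; each row is the pose to reach, as a shift and turn from the pose commanded when the call began, along the tool's axes at that moment; what a row does not reach only later rows make up. A row lasts 1/8 s, in which the tool goes at most 62.5 mm and 10.7 degrees, less where a joint would pass 70% of its speed; a pose out of reach is approached as far as the arm can. A call with a gripper value outside its range is refused whole. The fingers move at their own pace and stop on an object; the grip force is fixed at half the most. Time passes only in rows, so rows that repeat a pose let the fingers close, or fill a call up. It gives the time, the measured TCP pose, the force, the opening and the grip force at its end, in the units of the state.
- env.state(): the state, without advancing time (a new reading comes with each control period).
- env.grab_frame(name): name is "scene" or "top" or "wrist"; returns a dict with "image" (400x640x3 uint8, blue, green, red), "camera_matrix" (3x3 intrinsics, pixels), "rvec" (rotation vector, rad) and "tvec" (3), from world to camera coordinates, as OpenCV has them. Camera axes: x right, y down, z forward; pixel columns grow to the right and rows downward; lengths in m; the calibration is good to about 2 mm. The wrist camera is an equidistant fisheye: a pixel r from the principal point sees the ray r / f radians off the axis. A picture is of the moment at which its call begins. There is no depth.
- env.close_job(): hands the job in; it is judged then, once.
The state is a dict: "time": time; "joint_positions": joint angles; "qvel": joint speeds; "joint_efforts": joint torques, N m; "tcp_pos": TCP position; "eef_rot": TCP orientation; "contact_force": force on the tool from outside, world axes, zero at the start; "ft_torque": the same for the moment, N m; "gripper_width": finger opening in m; "grip_force": force on a finger pad.
Only numpy, scipy, OpenCV 4.12 (cv2) and the standard library are available. Lean on these libraries where they do the work, as an engineer would, in place of code of your own. Each camera call takes 0.05 s, during which the arm holds its last target. There are 200 camera calls.

### The job

Take the steel core with the long rib and five narrow teeth from its wooden rest and lower it gently into the slotted slide of the mould, wherever the slide happens to stand, so that all five teeth go into their slots and its flange lies flush on the slide. Then, with the core seated, push it sideways so that the slide goes along its pocket until it stops gently against the end wall on the robot's left (the mould's +y end), and let go. Never force the teeth, and leave the spare core (round knob, two broad teeth) and the other parts on the bench where they are.

Things in the scene. Friction and masses are not known exactly. Their poses are not given: they have to be found in the camera images.
- comb_grip (a point): Centre of the grip rib (60 mm along y, 14 along x, 32 tall) on top of the core to fit: steel, 0.5-0.75 kg, same after a half turn, z up. Pinch the rib across x. The point is 16 mm below the rib's top, 16 above the top of the flange (104 y x 36 x, 10 thick), 50 above the tooth tips. It starts 60 mm above the bench; the flange's ends lie on a wooden rest 70 x 130 x 34 mm, teeth hanging free.
- comb_tips (a point): Same core, centre of the tips of its five teeth, 50 mm below comb_grip. The teeth stand in a row along y, 18 mm apart, the middle one at y = 0; each is 8 mm along y, 16 along x and 24 tall below the flange. The ground teeth are spoilt by more than 50 N between core and mould: touch down at under 10 mm/s; a press of about 4 N is enough to feel for the slots.
- mould: Mould half: steel frame fixed to the bench, 130 x 220 (y) x 45 mm, origin centre of underside, z up. A pocket, x -26 to 26, y -71 to 69 mm, holds a steel slide 50 x 110 (y) mm centred on x = 0, flat top 50 mm above the bench, that slides along y against 6 N dry friction. Its place is not measured: it starts with its centre between y = +2 and -12 mm; -14 is its farthest.
- slide_home (a point): Point fixed on the mould (x 0, y +14, z 50 mm in its frame; same axes): where the middle of the slide's top is when the slide is home against the +y end wall; it starts 12-26 mm short. The slide has 5 slots along y, 18 mm apart, the middle one at its centre, each 10.4 (y) x 20 (x) mm, over 30 deep; none further out. Seated core: comb_grip 26 mm above this. At the stop a push meets over 13 N.
- spare_grip (a point): Spare core, not to be touched: same flange and height and same kind of rest, but on top a round knob (30 mm diameter, 32 tall) instead of the long rib, and below two broad teeth (20 mm along y) instead of five. The point is the knob's centre, 60 mm above the bench. The two cores may be in either place.
- bush_mid (a point): White moulded flanged bush, 34 mm diameter, 58 mm tall; centre. A bystander.
- electrode_mid (a point): Copper block 34 x 30 x 30 mm with a raised bar; centre. A bystander.
- bottle_mid (a point): White bottle, 44 mm diameter, 110 mm tall; centre. A bystander.
- fitting_mid (a point): Black pipe fitting on a 70 x 50 mm foot, 90 mm long, 70 mm high; centre. A bystander.
Not all that is in view belongs to the job. Leave any black or blue look-alike of the part that bears comb_grip alone.

How it is judged:
By the outcome, as a careful person would: the job done as asked, in the order asked, and still so for the second after the job is handed in, with the robot touching nothing.
It also fails if it takes over 58 s, if anything falls off the work surface, if the arm or the gripper's body presses on something with over 40 N, if the wrist force passes 120 N, or if a joint passes its speed limit or range.

## Working session

There is one attempt and no reset: what is moved stays moved. The work goes in short steps, Python scripts to look and compute and a tool call to move; the robot and the scene stay as the last step left them, time stands still between calls to the robot, and variables do not carry over. Pictures are saved under pics/ and viewed, at most 10 in all, crops included, and the job is handed in when it is done.

Besides the shell and the picture viewer there is one more tool, called after ">>>" as name(argument=value, ...), one argument or row to a line, values as JSON. step_arm: Moves the arm, as the interface text tells. Its arguments: {"type":"object","properties":{"deltas":{"type":"array","items":{"type":"array"}}},"required":["deltas"]}

```bash
mkdir -p pics
cat > h.py <<'E'
from bench import env
import numpy as np, cv2
from scipy.spatial.transform import Rotation as R
def grab(name,tag):
    f=env.grab_frame(name); cv2.imwrite(f'pics/{tag}.png',f['image']); np.savez(f'pics/{tag}.npz',K=f['camera_matrix'],rvec=f['rvec'],tvec=f['tvec'],image=f['image']); return f
def load(tag): return np.load(f'pics/{tag}.npz')
def ray(f,u,v,fish=False):
    K=np.array(f['camera_matrix'] if 'camera_matrix' in f else f['K']); Rm=cv2.Rodrigues(np.array(f['rvec'],float))[0]; t=np.array(f['tvec'],float).ravel()
    a=np.array([(u-K[0,2])/K[0,0],(v-K[1,2])/K[1,1]])
    if fish:
        r=np.linalg.norm(a); d=np.r_[a/r*np.sin(r),np.cos(r)] if r>0 else np.array([0,0,1.])
    else: d=np.r_[a,1]
    return -Rm.T@t, Rm.T@d
def atz(f,u,v,z,fish=False):
    c,d=ray(f,u,v,fish); return c+d*(z-c[2])/d[2]
def proj(f,P,fish=False):
    K=np.array(f['K']); Rm=cv2.Rodrigues(np.array(f['rvec'],float))[0]; p=Rm@np.array(P,float)+np.array(f['tvec'],float).ravel()
    if fish:
        r=np.hypot(p[0],p[1]); th=np.arctan2(r,p[2]); a=p[:2]/r*th
    else: a=p[:2]/p[2]
    return a*[K[0,0],K[1,1]]+K[:2,2]
E
python3 - <<'E'
from h import *
for n in('scene','top','wrist'):
    f=grab(n,n+'0'); c,d=ray(f,320,200); print(n,f['camera_matrix'].tolist(),c.round(3),d.round(3))
s=env.state(); print({k:np.round(v,3).tolist() for k,v in s.items()})
E
```

```text
scene [[435.8350081713293, 0.0, 320.1070654402727], [0.0, 435.8350081713293, 207.14536844485255], [0.0, 0.0, 1.0]] [ 1.334 -0.27   0.669] [-0.79   0.165 -0.59 ]
top [[454.5838128986982, 0.0, 319.94633435134335], [0.0, 454.5838128986982, 194.70235091745457], [0.0, 0.0, 1.0]] [ 0.435 -0.088  1.33 ] [ 0.086  0.002 -0.996]
wrist [[309.70691628693146, 0.0, 321.26232530072417], [0.0, 309.70691628693146, 203.69644447070925], [0.0, 0.0, 1.0]] [ 0.247 -0.499  0.384] [-0.296 -0.09  -0.951]
{'time': 0.15, 'joint_positions': [-1.478, 0.381, 1.298, 0.0, 1.464, -0.215], 'qvel': [0.0, -0.002, -0.004, -0.001, 0.001, -0.0], 'joint_efforts': [0.002, -43.808, -22.461, 0.071, 0.034, -0.0], 'tcp_pos': [0.167, -0.524, 0.255], 'eef_rot': [-3.141, -0.0, 0.308], 'contact_force': [-0.82, -0.16, 0.327], 'ft_torque': [-0.011, 0.005, 0.036], 'grip_force': 0.0, 'gripper_width': 0.089}
```

View pics/top0.png

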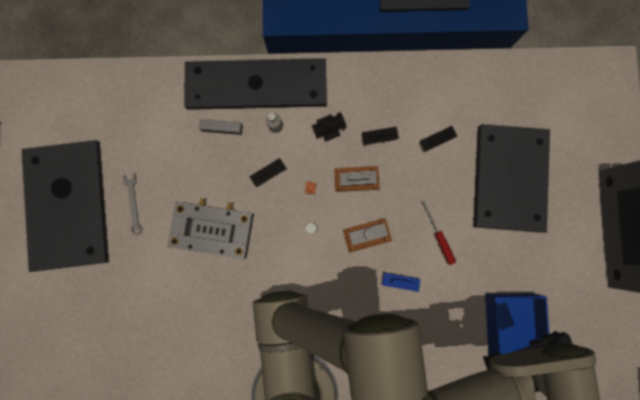

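View pics/scene0.png

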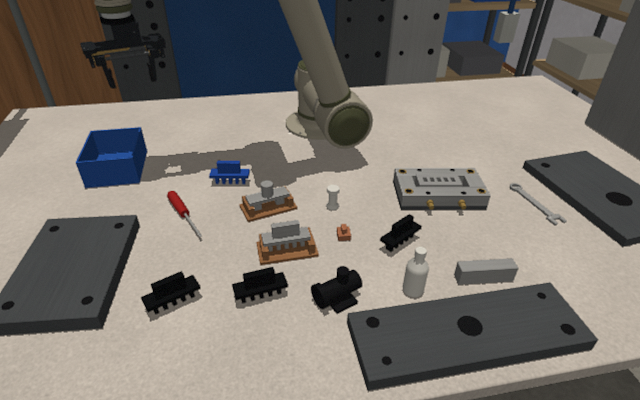

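Top image: candidates are the steel core with the long rib at (357,178), the spare with the knob at (367,234), black look-alikes at (268,172), (380,135) and (438,138), and a blue one at (401,282). The description fits (357,178). The mould is at (211,229). I'll check the choice in a close crop.

Run:
```python
from h import *
t=cv2.imread('pics/top0.png'); s=cv2.imread('pics/scene0.png')
up=lambda im,x,y,w,h,k:cv2.convertScaleAbs(cv2.resize(im[y:y+h,x:x+w],None,fx=k,fy=k,interpolation=cv2.INTER_CUBIC),alpha=1.4)
a=up(t,325,160,66,50,6) # 396x300
b=up(t,160,193,100,75,4) # 400x300
c=up(s,240,205,80,60,5) #400x300
d=up(s,385,160,110,55,3.6) # 396x198
d=cv2.copyMakeBorder(d,0,300-d.shape[0],0,0,cv2.BORDER_CONSTANT)
top=np.hstack([a,b]);bot=np.hstack([c,d]);w=min(top.shape[1],bot.shape[1])
cv2.imwrite('pics/crop1.png',np.vstack([top[:,:w],bot[:,:w]])); print(a.shape,b.shape,c.shape,d.shape)
```

```text
(300, 396, 3) (300, 400, 3) (300, 400, 3) (300, 396, 3)
```

View pics/crop1.png

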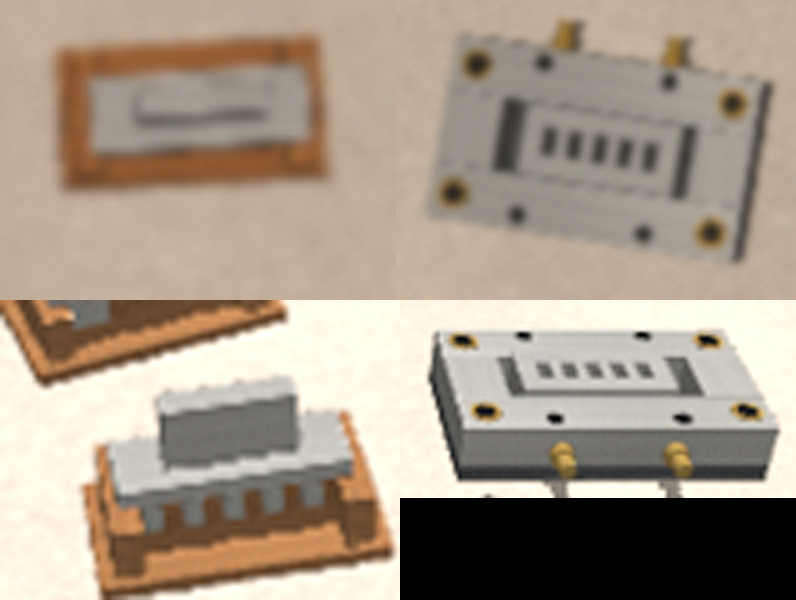

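Run:
```python
from h import *
f=load('top0')
q=lambda x,y,k,ox,oy:((x+.5)/k-.5+ox,(y+.5)/k-.5+oy)
P=np.array([atz(f,*q(x,y,6,325,160),.044) for x,y in[(92,78),(305,68),(312,145),(95,155)]])
print('core',P.round(4).tolist(),P.mean(0), [np.linalg.norm(P[i]-P[i-1]).round(4) for i in range(4)])
S=np.array([atz(f,*q(x-396,y,4,160,193),.05) for x,y in[(549,142),(574,146),(599,150),(625,154),(650,157)]])
print('slots',S.round(4).tolist()); d=S[0]-S[4];print(np.linalg.norm(d),'yaw of +y',np.degrees(np.arctan2(-d[0],d[1])))
M=np.array([atz(f,*q(x-396,y,4,160,193),.045) for x,y in[(457,36),(770,82),(738,258),(428,213)]])
print('mould',M.round(4).tolist(),M.mean(0),[np.linalg.norm(M[i]-M[i-1]).round(4) for i in range(4)])
d=M[0]-M[1];print(np.degrees(np.arctan2(-d[0],d[1])));d=M[3]-M[2];print(np.degrees(np.arctan2(-d[0],d[1])))
for n in[(357,178),(367,234)]: print(atz(f,*n,.076))
```

```text
core [[0.6237, -0.1444, 0.044], [0.6263, -0.2458, 0.044], [0.5893, -0.2479, 0.044], [0.5868, -0.1449, 0.044]] [ 0.60649064 -0.19574977  0.044     ] [np.float64(0.0369), np.float64(0.1015), np.float64(0.037), np.float64(0.1031)]
slots [[0.4739, 0.2592, 0.05], [0.4707, 0.2416, 0.05], [0.4676, 0.224, 0.05], [0.4644, 0.2057, 0.05], [0.4619, 0.1881, 0.05]]
0.07204588765045908 yaw of +y -9.615315793334714
mould [[0.5506, 0.3262, 0.045], [0.5131, 0.1042, 0.045], [0.3901, 0.1275, 0.045], [0.4261, 0.3454, 0.045]] [0.46995104 0.22584175 0.045     ] [np.float64(0.126), np.float64(0.2252), np.float64(0.1252), np.float64(0.2209)]
-9.580844874740848
-9.380834333163973
[ 0.60274104 -0.19007804  0.076     ]
[ 0.44706131 -0.21299133  0.076     ]
```

View pics/wrist0.png

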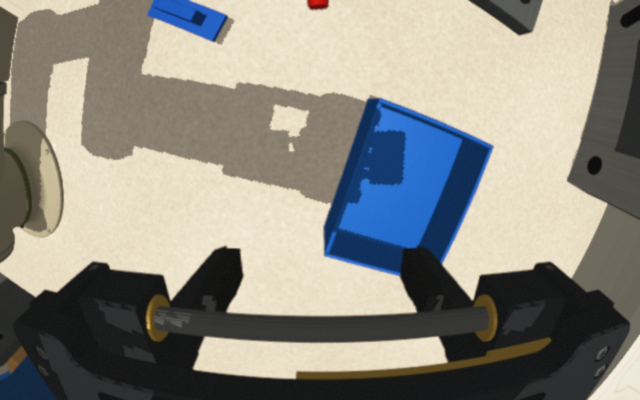

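The crop confirms a long rib and five teeth on (357,178). The mould crop shows five slots, and the slide stands short of the +y (left) wall. I'll move the wrist camera over the core to measure it close up.

```bash
cat >> h.py <<'E'
def go(x,y,z,yawdeg):
    s=env.state(); Rm=R.from_euler('xyz',s['eef_rot']); T=R.from_euler('xyz',[np.pi,0,np.radians(yawdeg)])
    print('shift mm',(Rm.inv().apply(np.array([x,y,z])-s['tcp_pos'])*1e3).round(1),'turn deg',np.degrees((Rm.inv()*T).as_rotvec()).round(2),'t',s['time'],np.round(s['tcp_pos'],4),np.degrees(s['eef_rot']).round(2),np.round(s['contact_force'],1),round(s['gripper_width'],4))
E
python3 -c "
from h import *
go(.6065,-.271,.16,91.4)"
```

```text
shift mm [ 495.8 -107.7   95.5] turn deg [-4.000e-02 -5.000e-02 -7.377e+01] t 0.15 [ 0.1666 -0.524   0.2553] [-1.7994e+02 -1.0000e-02  1.7630e+01] [-0.8 -0.2  0.3] 0.0885
```

>>> step_arm(
  deltas=[
    [1, [50, -11, 0], [0, 0, -7.4]],
    [1, [105, -23, 10], [0, 0, -17]],
    [1, [165, -36, 20], [0, 0, -27]],
    [1, [225, -49, 40], [0, 0, -37]],
    [1, [285, -62, 55], [0, 0, -47]],
    [1, [345, -75, 70], [0, 0, -57]],
    [1, [405, -88, 85], [0, 0, -66]],
    [1, [460, -100, 95.5], [0, 0, -72]],
    [1, [490, -107, 95.5], [0, 0, -73.8]],
    [1, [495.8, -107.7, 95.5], [0, 0, -73.8]],
  ],
)

```text
time: 1.4
tcp_pos: [0.6076, -0.2699, 0.1595]
eef_rot: [-3.141, -0.001, 1.598]
contact_force: [-1.2, -0.4, 0.6]
gripper_width: 0.0883
grip_force: 0.0
```

Run:
```python
from h import *
go(.6065,-.271,.16,91.4)
f=grab('wrist','w1'); print(ray(f,321.26,203.7,True)); s=env.state(); print(s['qvel'])
np.savez('pics/s1.npz',p=s['tcp_pos'],e=s['eef_rot'])
im=f['image'][0:300,120:520]; cv2.imwrite('pics/w1c.png',cv2.resize(im,None,fx=2,fy=2,interpolation=cv2.INTER_CUBIC))
```

```text
shift mm [-1.1 -1.1 -0.5] turn deg [-0.04 -0.03  0.17] t 1.4 [ 0.6076 -0.2699  0.1595] [-1.7996e+02 -3.0000e-02  9.1570e+01] [-1.2 -0.4  0.6] 0.0883
(array([ 0.60602361, -0.18676898,  0.28864425]), array([ 0.00841047, -0.32140426, -0.94690473]))
[-0.03538015 -0.02166743  0.02865075 -0.00563958 -0.01163516 -0.01348685]
```

View pics/w1c.png

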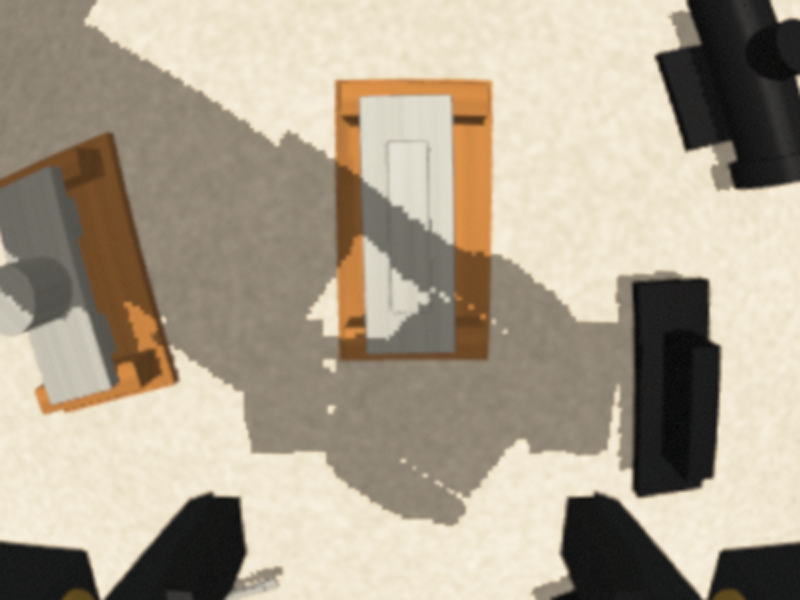

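The wrist crop shows the core: flange corners at about (360,96), (451,96), (455,353) and (366,353), and rib top from y=141 to y=312.

Run:
```python
from h import *
f=load('w1'); q=lambda x,y:(x/2+119.75,y/2-.25)
P=np.array([atz(f,*q(*p),.044,True) for p in[(360,96),(451,96),(455,353),(366,353)]])
print(P.round(4).tolist(),P.mean(0).round(4),[np.linalg.norm(P[i]-P[i-1]).round(4) for i in range(4)])
d=P[0]-P[3];print(np.degrees(np.arctan2(-d[0],d[1])));d=P[1]-P[2];print(np.degrees(np.arctan2(-d[0],d[1])))
Q=np.array([atz(f,*q(*p),.076,True) for p in[(387,141),(428,141),(431,312),(390,312)]])
print(Q.round(4).tolist(),Q.mean(0).round(4),[np.linalg.norm(Q[i]-Q[i-1]).round(4) for i in range(4)])
```

```text
[[0.5881, -0.1435, 0.044], [0.6231, -0.1425, 0.044], [0.6287, -0.2456, 0.044], [0.5925, -0.2467, 0.044]] [ 0.6081 -0.1946  0.044 ] [np.float64(0.1033), np.float64(0.035), np.float64(0.1033), np.float64(0.0362)]
2.437167803588818
3.0754565729818593
[[0.5999, -0.1648, 0.076], [0.6136, -0.1644, 0.076], [0.6166, -0.2235, 0.076], [0.6024, -0.2239, 0.076]] [ 0.6082 -0.1942  0.076 ] [np.float64(0.0592), np.float64(0.0137), np.float64(0.0592), np.float64(0.0142)]
```

```bash
python3 -c "
from h import *
go(.6081,-.1944,.064,92.6)"
```

```text
shift mm [76.1  3.  95.8] turn deg [-0.03 -0.02 -1.11] t 1.45 [ 0.6071 -0.2705  0.1597] [-1.7997e+02 -2.0000e-02  9.1490e+01] [-0.  -0.3  0.9] 0.0883
```

>>> step_arm(
  deltas=[
    [1, [40, 1.8, 20], [0, 0, -0.6]],
    [1, [76.5, 3.5, 35], [0, 0, -1.2]],
    [1, [76.5, 3.5, 45], [0, 0, -1.2]],
    [1, [76.5, 3.5, 60], [0, 0, -1.2]],
    [1, [76.5, 3.5, 78], [0, 0, -1.2]],
    [1, [76.5, 3.5, 90], [0, 0, -1.2]],
    [1, [76.5, 3.5, 96], [0, 0, -1.2]],
    [1, [76.5, 3.5, 96], [0, 0, -1.2]],
    [0.3, [76.5, 3.5, 96], [0, 0, -1.2]],
    [0.1, [76.5, 3.5, 96], [0, 0, -1.2]],
  ],
)

```text
time: 2.7
tcp_pos: [0.6083, -0.1948, 0.0648]
eef_rot: [3.141, 0.001, 1.617]
contact_force: [-0.1, -1.1, -0.6]
gripper_width: 0.0699
grip_force: 0.0
```

>>> step_arm(
  deltas=[
    [0, [0, 0, 0], [0, 0, 0]],
    [0, [0, 0, 0], [0, 0, 0]],
    [0, [0, 0, 0], [0, 0, 0]],
    [0, [0, 0, 0], [0, 0, 0]],
    [0, [0, 0, -5], [0, 0, 0]],
    [0, [0, 0, -15], [0, 0, 0]],
    [0, [0, 0, -35], [0, 0, 0]],
    [0, [0, 0, -60], [0, 0, 0]],
    [0, [0, 0, -85], [0, 0, 0]],
    [0, [0, 0, -100], [0, 0, 0]],
  ],
)

```text
time: 3.95
tcp_pos: [0.6079, -0.1946, 0.1651]
eef_rot: [-3.141, -0.0, 1.617]
contact_force: [0.3, -0.8, -7.2]
gripper_width: 0.0138
grip_force: 30.0
```

>>> step_arm(
  deltas=[
    [0, [15, -6, -1], [0, 0, 0.5]],
    [0, [45, -18, -2], [0, 0, 1.6]],
    [0, [90, -35, -2], [0, 0, 3.1]],
    [0, [140, -55, -2], [0, 0, 4.8]],
    [0, [190, -74, -2], [0, 0, 6.5]],
    [0, [240, -94, -2], [0, 0, 8.3]],
    [0, [285, -111, -2], [0, 0, 9.9]],
    [0, [325, -127, -2], [0, 0, 11.3]],
    [0, [346, -135, -2], [0, 0, 12]],
    [0, [351, -137, -2], [0, 0, 12.1]],
  ],
)

```text
time: 5.2
tcp_pos: [0.4532, 0.151, 0.1655]
eef_rot: [-3.139, 0.0, 1.408]
contact_force: [0.1, -0.5, -7.7]
gripper_width: 0.0139
grip_force: 30.0
```

>>> step_arm(
  deltas=[
    [0, [0, 0, 0], [0, 0, 0]],
    [0, [0, 0, 0], [0, 0, 0]],
    [0, [0, 0, 0], [0, 0, 0]],
    [0, [0, 0, 0], [0, 0, 0]],
    [0, [0, 0, 0], [0, 0, 0]],
    [0, [0, 0, 0], [0, 0, 0]],
    [0, [0, 0, 0], [0, 0, 0]],
    [0, [0, 0, 0], [0, 0, 0]],
    [0, [0, 0, 0], [0, 0, 0]],
    [0, [0, 0, 0], [0, 0, 0]],
  ],
)

```text
time: 6.45
tcp_pos: [0.4551, 0.1496, 0.1663]
eef_rot: [3.142, -0.0, 1.406]
contact_force: [-0.2, 0.6, -7.3]
gripper_width: 0.0142
grip_force: 30.0
```

Run:
```python
from h import *
go(.4552,.1499,.166,80.5)
f=grab('wrist','w2')
im=f['image'][0:300,120:520]; cv2.imwrite('pics/w2c.png',cv2.resize(im,None,fx=2,fy=2,interpolation=cv2.INTER_CUBIC))
```

```text
shift mm [0.3 0.1 0.3] turn deg [ 0.   -0.    0.04] t 6.45 [0.4551 0.1496 0.1663] [180.    -0.    80.54] [-0.2  0.6 -7.3] 0.0142
```

View pics/w2c.png

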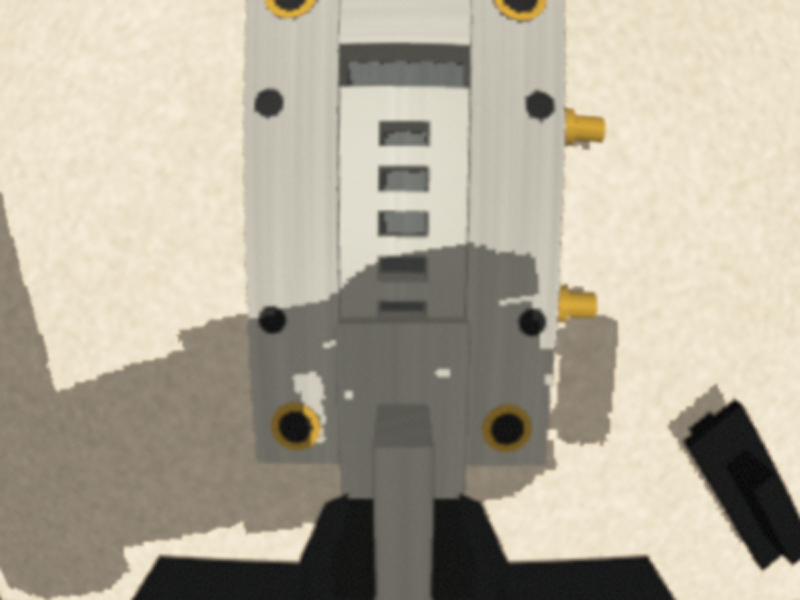

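The wrist crop shows the slots at about (404,133), (404,179), (403,223) and (402,268); the fifth is half hidden. The held core's flange end edge is at y≈320 (x 339 to 467), and the rib end foot is at y≈405.

Run:
```python
from h import *
f=load('w2'); q=lambda x,y:(x/2+119.75,y/2-.25)
s=env.state(); tcp=np.array(s['tcp_pos']); Rm=R.from_euler('xyz',s['eef_rot'])
def show(n,pts,z):
    P=np.array([atz(f,*q(*p),z,True) for p in pts]); print(n,(Rm.inv().apply(P-tcp)*1e3).round(1).tolist()); return P
S=show('slots tool mm',[(404,133.5),(403.5,179),(403,223)],.05); print(S.round(4).tolist(),np.linalg.norm(S[0]-S[2]))
e=show('slot1 y edges',[(404,121),(404,146)],.05); show('slot3 edges',[(403,211),(403,236)],.05)
show('slot1 x',[(378,133),(430,133)],.05)
d=S[0]-S[2]; print('ang',np.degrees(np.arctan2(-d[0],d[1])))
zf=tcp[2]-.018 # flange top: grip ctr = tcp-.004+... 
for z in(tcp[2]-.020,tcp[2]-.018): show('flange end',[(339,320),(467,320)],z)
show('rib end top',[(375,446),(433,446)],tcp[2]+.012)
show('pocket side y',[(340,44),(470,44)],.045)
show('slide edges',[(340,87),(469,87),(340,200),(469,200)],.05)
f=load('w1'); s=np.load('pics/s1.npz')
print('core-w1 flange +y end', [atz(f,*q(*p),.044,True).round(4).tolist() for p in[(360,96),(451,96)]])
for a in ((247,80),(252,300)): pass
```

```text
slots tool mm [[111.7, 1.2, 116.3], [93.6, 1.0, 116.3], [76.2, 0.8, 116.3]]
[[0.4746, 0.2596, 0.05], [0.4715, 0.2418, 0.05], [0.4684, 0.2246, 0.05]] 0.03558803261181572
slot1 y edges [[116.8, 1.2, 116.3], [106.7, 1.2, 116.3]]
slot3 edges [[80.9, 0.8, 116.3], [71.0, 0.8, 116.3]]
slot1 x [[112.0, -8.8, 116.3], [112.0, 11.2, 116.3]]
ang -10.058995300057818
flange end [[55.4, -14.9, 20.0], [55.4, 16.5, 20.0]]
flange end [[55.7, -14.7, 18.0], [55.8, 16.3, 18.0]]
rib end top [[35.3, -4.9, -12.0], [35.3, 6.9, -12.0]]
pocket side y [[150.4, -24.1, 121.3], [150.5, 27.3, 121.3]]
slide edges [[131.0, -23.6, 116.3], [131.1, 26.3, 116.3], [85.5, -23.7, 116.3], [85.6, 26.6, 116.3]]
core-w1 flange +y end [[0.5881, -0.1435, 0.044], [0.6231, -0.1425, 0.044]]
```

The flange and rib widths come out 15% too small at the assumed height, so the core may have slipped in the grip. I'll check before going down.

Run:
```python
from h import *
f=load('w2'); s=env.state(); tcp=np.array(s['tcp_pos']); Rm=R.from_euler('xyz',s['eef_rot'])
g=grab('scene','sc2'); gl=load('sc2')
print(env.state()['time'])
c=proj(gl,tcp); print(c)
def up(im,x,y,w,h,k): return cv2.convertScaleAbs(cv2.resize(im[y:y+h,x:x+w],None,fx=k,fy=k,interpolation=cv2.INTER_CUBIC),alpha=1.6)
a=up(f['image'],270,140,100,150,4)
pts={'tip':[(9,7,17),(9,-7,17)],'ribtop':[(30,7,-12),(30,-7,-12)],'fl':[(52,18,20),(52,-18,20)]}
for n,pp in pts.items():
    for p in pp:
        u=proj(f,tcp+Rm.apply(np.array(p)/1e3),True); print(n,u.round(1)); cv2.circle(a,(int((u[0]-270+.5)*4),int((u[1]-140+.5)*4)),3,(0,0,255),1)
x,y=int(c[0])-40,int(c[1])-55
b=up(g['image'],max(x,0),max(y,0),80,120,5)
print(x,y)
for p in [(30,0,-12),(-30,0,-12),(52,0,20),(-52,0,20),(0,0,54)]:
    u=proj(gl,tcp+Rm.apply(np.array(p)/1e3)); cv2.circle(b,(int((u[0]-x+.5)*5),int((u[1]-y+.5)*5)),3,(0,0,255),1)
cv2.imwrite('pics/chk.png',np.hstack([a,b]))
```

```text
6.55
[416.02309146 138.63557788]
tip [333.  247.9]
tip [306.4 247.9]
ribtop [336.2 234.5]
ribtop [302.5 234.5]
fl [356.1 166.5]
fl [283.1 166.5]
376 83
```

View pics/chk.png

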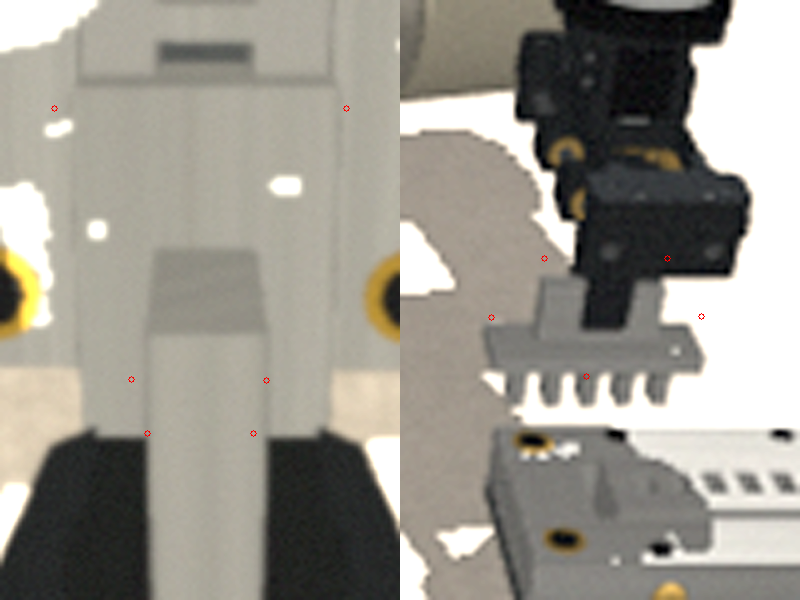

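The fingers probably closed after the lift had begun, so the core sits lower in the grip: the scene crop shows its rib top about 15 mm under the prediction, and level. I'll fit its offset in the hand from both views.

Run:
```python
from h import *
from scipy.optimize import least_squares
f=load('w2'); g=load('sc2'); s=env.state(); tcp=np.array(s['tcp_pos']); Rm=R.from_euler('xyz',s['eef_rot'])
# core frame in tool axes (x along core y, y, z down), origin rib centre
W=[((52,18,16),(334,86)),((52,-18,16),(80,86)),((30,7,-16),(266,332)),((30,-7,-16),(148,332)),((30,7,16),(258,250)),((30,-7,16),(155,250))]
wuv=[(u/4+270-.375,v/4+140-.375) for _,(u,v) in W]
# scene: middle tooth tips bottom front edge (core +x = tool +y side), rib top front corners
S=[((0,8,50),(588,404)),((36,8,50),(659,402)),((-36,8,50),(515,404))]
suv=[((u-400)/5+376-.4,v/5+83-.4) for _,(u,v) in S]
def P(k,p): return tcp+Rm.apply((np.array(k)+p[:3])/1e3)
def r(p,which): 
    o=[]
    if 'w' in which: o+=[proj(f,P(k,p),True)-m for (k,_),m in zip(W,wuv)]
    if 's' in which: o+=[(proj(g,P(k,p))-m) for (k,_),m in zip(S,suv)]
    return np.ravel(o)
for w in('w','s'):
    q=least_squares(r,[0,0,10],args=(w,)); print(w,q.x.round(2),q.fun.round(1).tolist())
go(*tcp,80.5)
```

```text
w [-0.98  0.83 19.5 ] [1.4, 1.3, -1.5, 1.2, 0.4, -0.1, -0.4, -0.1, -0.3, -1.2, 0.4, -1.2]
s [-1.8   7.68 10.06] [-0.1, -0.1, 0.1, 0.2, 0.1, -0.1]
shift mm [0. 0. 0.] turn deg [ 0.   -0.    0.04] t 6.55 [0.4551 0.1496 0.1663] [180.    -0.    80.54] [ 0.2 -0.1 -6.7] 0.0137
```

>>> step_arm(
  deltas=[
    [0, [5, 0, 0], [0, 0, 0.1]],
    [0, [18, 0, 0], [0, 0, 0.2]],
    [0, [36, 0, 4], [0, 0, 0.2]],
    [0, [54, 0, 10], [0, 0, 0.2]],
    [0, [68, 0, 17], [0, 0, 0.2]],
    [0, [75, 0, 24], [0, 0, 0.2]],
    [0, [76.3, 0, 30], [0, 0, 0.2]],
    [0, [76.3, 0, 34], [0, 0, 0.2]],
    [0, [76.3, 0, 36], [0, 0, 0.2]],
    [0, [76.3, 0, 36], [0, 0, 0.2]],
  ],
)

```text
time: 7.8
tcp_pos: [0.4677, 0.2246, 0.1303]
eef_rot: [3.142, 0.0, 1.402]
contact_force: [-0.7, 0.6, -7.0]
gripper_width: 0.0138
grip_force: 30.0
```

>>> step_arm(
  deltas=[
    [0, [0, 0, 0.5], [0, 0, 0]],
    [0, [0, 0, 1], [0, 0, 0]],
    [0, [0, 0, 1.5], [0, 0, 0]],
    [0, [0, 0, 2], [0, 0, 0]],
    [0, [0, 0, 2.5], [0, 0, 0]],
    [0, [0, 0, 3], [0, 0, 0]],
    [0, [0, 0, 3.5], [0, 0, 0]],
    [0, [0, 0, 4], [0, 0, 0]],
    [0, [0, 0, 4.5], [0, 0, 0]],
    [0, [0, 0, 5], [0, 0, 0]],
  ],
)

```text
time: 9.05
tcp_pos: [0.4676, 0.2249, 0.1252]
eef_rot: [3.142, 0.0, 1.402]
contact_force: [-0.4, 0.2, -6.9]
gripper_width: 0.0136
grip_force: 30.0
```

>>> step_arm(
  deltas=[
    [0, [0, 0, 0.4], [0, 0, 0]],
    [0, [0, 0, 0.8], [0, 0, 0]],
    [0, [0, 0, 1.2], [0, 0, 0]],
    [0, [0, 0, 1.6], [0, 0, 0]],
    [0, [0, 0, 2], [0, 0, 0]],
    [0, [0, 0, 2.4], [0, 0, 0]],
    [0, [0, 0, 2.8], [0, 0, 0]],
    [0, [0, 0, 3.2], [0, 0, 0]],
    [0, [0, 0, 3.6], [0, 0, 0]],
    [0, [0, 0, 4], [0, 0, 0]],
  ],
)

```text
time: 10.3
tcp_pos: [0.4676, 0.2249, 0.1212]
eef_rot: [-3.142, 0.0, 1.402]
contact_force: [0.3, 0.6, -6.7]
gripper_width: 0.0135
grip_force: 30.0
```

>>> step_arm(
  deltas=[
    [0, [0, 0, 0.3], [0, 0, 0]],
    [0, [0, 0, 0.6], [0, 0, 0]],
    [0, [0, 0, 0.9], [0, 0, 0]],
    [0, [0, 0, 1.2], [0, 0, 0]],
    [0, [0, 0, 1.5], [0, 0, 0]],
    [0, [0, 0, 1.8], [0, 0, 0]],
    [0, [0, 0, 2.1], [0, 0, 0]],
    [0, [0, 0, 2.4], [0, 0, 0]],
    [0, [0, 0, 2.7], [0, 0, 0]],
    [0, [0, 0, 3], [0, 0, 0]],
  ],
)

```text
time: 11.55
tcp_pos: [0.4677, 0.2249, 0.1183]
eef_rot: [3.141, -0.0, 1.402]
contact_force: [-0.1, -0.6, -6.5]
gripper_width: 0.0138
grip_force: 30.0
```

>>> step_arm(
  deltas=[
    [0, [0, 0, 0.3], [0, 0, 0]],
    [0, [0, 0, 0.6], [0, 0, 0]],
    [0, [0, 0, 0.9], [0, 0, 0]],
    [0, [0, 0, 1.2], [0, 0, 0]],
    [0, [0, 0, 1.5], [0, 0, 0]],
    [0, [0, 0, 1.8], [0, 0, 0]],
    [0, [0, 0, 2.1], [0, 0, 0]],
    [0, [0, 0, 2.4], [0, 0, 0]],
    [0, [0, 0, 2.7], [0, 0, 0]],
    [0, [0, 0, 3], [0, 0, 0]],
  ],
)

```text
time: 12.8
tcp_pos: [0.4676, 0.2249, 0.1152]
eef_rot: [3.142, 0.0, 1.402]
contact_force: [-1.2, -0.4, -7.6]
gripper_width: 0.0136
grip_force: 30.0
```

Run:
```python
from h import *
go(.4677,.2249,.1153,80.3)
g=grab('scene','sc3')
cv2.imwrite('pics/sc3c.png',cv2.convertScaleAbs(cv2.resize(g['image'][100:220,375:505],None,fx=5,fy=5,interpolation=cv2.INTER_CUBIC),alpha=1.3))
```

```text
shift mm [ 0.1  0.1 -0.1] turn deg [0.   0.   0.03] t 12.8 [0.4676 0.2249 0.1152] [180.     0.    80.33] [-1.2 -0.4 -7.6] 0.0136
```

View pics/sc3c.png

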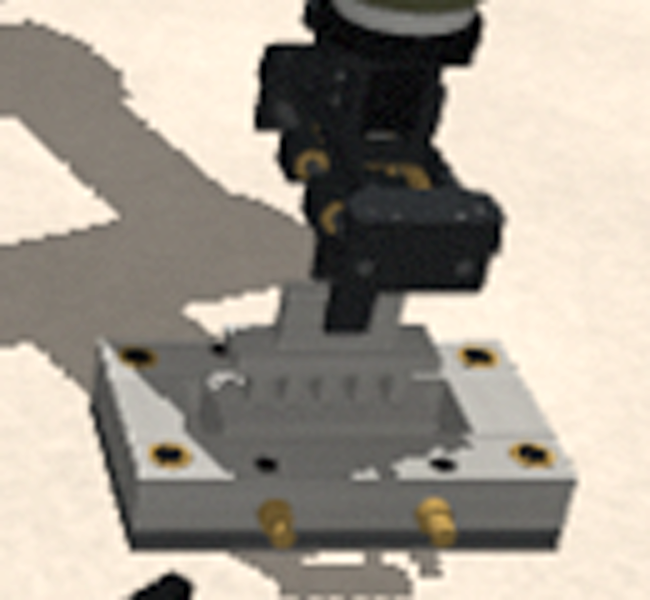

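The scene crop shows the teeth (tips at about (280..390, 398)) just at or above the slots, with no force yet, so I'll continue slowly.

>>> step_arm(
  deltas=[
    [0, [0, 0, 0.4], [0, 0, 0]],
    [0, [0, 0, 0.8], [0, 0, 0]],
    [0, [0, 0, 1.2], [0, 0, 0]],
    [0, [0, 0, 1.6], [0, 0, 0]],
    [0, [0, 0, 2], [0, 0, 0]],
    [0, [0, 0, 2.4], [0, 0, 0]],
    [0, [0, 0, 2.8], [0, 0, 0]],
    [0, [0, 0, 3.2], [0, 0, 0]],
    [0, [0, 0, 3.6], [0, 0, 0]],
    [0, [0, 0, 4], [0, 0, 0]],
  ],
)

```text
time: 14.1
tcp_pos: [0.4676, 0.2249, 0.1112]
eef_rot: [3.142, -0.0, 1.402]
contact_force: [-0.7, 0.0, -7.8]
gripper_width: 0.0137
grip_force: 30.0
```

>>> step_arm(
  deltas=[
    [0, [0, 0, 0.4], [0, 0, 0]],
    [0, [0, 0, 0.8], [0, 0, 0]],
    [0, [0, 0, 1.2], [0, 0, 0]],
    [0, [0, 0, 1.6], [0, 0, 0]],
    [0, [0, 0, 2], [0, 0, 0]],
    [0, [0, 0, 2.4], [0, 0, 0]],
    [0, [0, 0, 2.8], [0, 0, 0]],
    [0, [0, 0, 3.2], [0, 0, 0]],
    [0, [0, 0, 3.6], [0, 0, 0]],
    [0, [0, 0, 4], [0, 0, 0]],
  ],
)

```text
time: 15.35
tcp_pos: [0.4676, 0.2249, 0.1072]
eef_rot: [3.142, -0.0, 1.402]
contact_force: [0.6, -1.1, -7.4]
gripper_width: 0.0142
grip_force: 30.0
```

>>> step_arm(
  deltas=[
    [0, [0, 0, 0.4], [0, 0, 0]],
    [0, [0, 0, 0.8], [0, 0, 0]],
    [0, [0, 0, 1.2], [0, 0, 0]],
    [0, [0, 0, 1.6], [0, 0, 0]],
    [0, [0, 0, 2], [0, 0, 0]],
    [0, [0, 0, 2.4], [0, 0, 0]],
    [0, [0, 0, 2.8], [0, 0, 0]],
    [0, [0, 0, 3.2], [0, 0, 0]],
    [0, [0, 0, 3.6], [0, 0, 0]],
    [0, [0, 0, 4], [0, 0, 0]],
  ],
)

```text
time: 16.6
tcp_pos: [0.4676, 0.2249, 0.1032]
eef_rot: [3.142, -0.0, 1.402]
contact_force: [-0.3, -0.4, -7.0]
gripper_width: 0.014
grip_force: 30.0
```

The teeth have gone in freely. Seating is expected at TCP z of about 0.091–0.096, so I'll continue slowly.

>>> step_arm(
  deltas=[
    [0, [0, 0, 0.5], [0, 0, 0]],
    [0, [0, 0, 1], [0, 0, 0]],
    [0, [0, 0, 1.5], [0, 0, 0]],
    [0, [0, 0, 2], [0, 0, 0]],
    [0, [0, 0, 2.5], [0, 0, 0]],
    [0, [0, 0, 3], [0, 0, 0]],
    [0, [0, 0, 3.5], [0, 0, 0]],
    [0, [0, 0, 4], [0, 0, 0]],
    [0, [0, 0, 4.5], [0, 0, 0]],
    [0, [0, 0, 5], [0, 0, 0]],
  ],
)

```text
time: 17.85
tcp_pos: [0.4676, 0.2249, 0.0982]
eef_rot: [3.142, -0.0, 1.402]
contact_force: [0.5, 0.1, -7.0]
gripper_width: 0.0138
grip_force: 30.0
```

>>> step_arm(
  deltas=[
    [0, [0, 0, 0.3], [0, 0, 0]],
    [0, [0, 0, 0.6], [0, 0, 0]],
    [0, [0, 0, 0.9], [0, 0, 0]],
    [0, [0, 0, 1.2], [0, 0, 0]],
    [0, [0, 0, 1.5], [0, 0, 0]],
    [0, [0, 0, 1.8], [0, 0, 0]],
    [0, [0, 0, 2.1], [0, 0, 0]],
    [0, [0, 0, 2.4], [0, 0, 0]],
    [0, [0, 0, 2.7], [0, 0, 0]],
    [0, [0, 0, 3], [0, 0, 0]],
  ],
)

```text
time: 19.1
tcp_pos: [0.4676, 0.2249, 0.0952]
eef_rot: [3.142, -0.0, 1.402]
contact_force: [0.2, 0.0, -6.2]
gripper_width: 0.0139
grip_force: 30.0
```

>>> step_arm(
  deltas=[
    [0, [0, 0, 0.3], [0, 0, 0]],
    [0, [0, 0, 0.6], [0, 0, 0]],
    [0, [0, 0, 0.9], [0, 0, 0]],
    [0, [0, 0, 1.2], [0, 0, 0]],
    [0, [0, 0, 1.5], [0, 0, 0]],
    [0, [0, 0, 1.8], [0, 0, 0]],
    [0, [0, 0, 2.1], [0, 0, 0]],
    [0, [0, 0, 2.4], [0, 0, 0]],
    [0, [0, 0, 2.7], [0, 0, 0]],
    [0, [0, 0, 3], [0, 0, 0]],
  ],
)

```text
time: 20.35
tcp_pos: [0.4676, 0.2249, 0.0922]
eef_rot: [3.142, -0.0, 1.402]
contact_force: [-0.7, 0.0, -6.8]
gripper_width: 0.0138
grip_force: 30.0
```

>>> step_arm(
  deltas=[
    [0, [0, 0, 0.2], [0, 0, 0]],
    [0, [0, 0, 0.4], [0, 0, 0]],
    [0, [0, 0, 0.6], [0, 0, 0]],
    [0, [0, 0, 0.8], [0, 0, 0]],
    [0, [0, 0, 1.0], [0, 0, 0]],
    [0, [0, 0, 1.2], [0, 0, 0]],
    [0, [0, 0, 1.4], [0, 0, 0]],
    [0, [0, 0, 1.6], [0, 0, 0]],
    [0, [0, 0, 1.8], [0, 0, 0]],
    [0, [0, 0, 2.0], [0, 0, 0]],
  ],
)

```text
time: 21.6
tcp_pos: [0.4676, 0.2249, 0.0911]
eef_rot: [3.141, -0.0, 1.402]
contact_force: [-5.6, -1.6, 9.5]
gripper_width: 0.0137
grip_force: 30.0
```

Run:
```python
from h import *
go(.4676,.2249,.09,80.3)
g=grab('scene','sc4'); w=grab('wrist','w4')
a=cv2.convertScaleAbs(cv2.resize(g['image'][130:210,395:475],None,fx=5,fy=5,interpolation=cv2.INTER_CUBIC),alpha=1.8)
b=cv2.convertScaleAbs(cv2.resize(w['image'][80:280,220:420],None,fx=2,fy=2,interpolation=cv2.INTER_CUBIC),alpha=1.5)
cv2.imwrite('pics/c4.png',np.hstack([a,b]))
```

```text
shift mm [0.  0.  1.1] turn deg [ 0.03 -0.01  0.04] t 21.6 [0.4676 0.2249 0.0911] [ 1.7997e+02 -1.0000e-02  8.0340e+01] [-5.6 -1.6  9.5] 0.0137
```

View pics/c4.png

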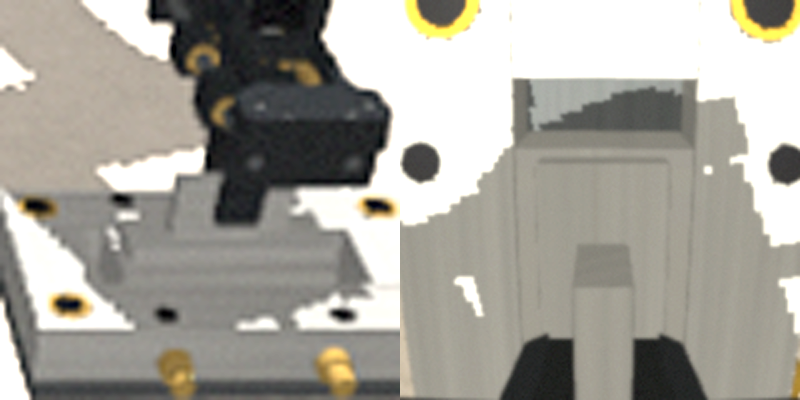

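Force went from −7 to about +10 N at TCP z 0.091, and both crops show the flange lying flush on the slide with no teeth in sight, so the core is seated. About 19.5 mm of gap remains to the +y wall. Next I'll relax the press and push along tool x.

>>> step_arm(
  deltas=[
    [0, [0, 0, -0.3], [0, 0, 0]],
    [0, [0, 0, -0.6], [0, 0, 0]],
    [0, [0.6, 0, -0.6], [0, 0, 0]],
    [0, [1.4, 0, -0.6], [0, 0, 0]],
    [0, [2.3, 0, -0.6], [0, 0, 0]],
    [0, [3.2, 0, -0.6], [0, 0, 0]],
    [0, [4.1, 0, -0.6], [0, 0, 0]],
    [0, [5.0, 0, -0.6], [0, 0, 0]],
    [0, [6, 0, -0.6], [0, 0, 0]],
    [0, [7, 0, -0.6], [0, 0, 0]],
  ],
)

```text
time: 22.95
tcp_pos: [0.4687, 0.2313, 0.0911]
eef_rot: [-3.142, 0.001, 1.402]
contact_force: [-5.5, -5.2, 6.7]
gripper_width: 0.0134
grip_force: 30.0
```

>>> step_arm(
  deltas=[
    [0, [0.8, -0.1, -0.2], [0, 0, 0]],
    [0, [1.6, -0.2, -0.3], [0, 0, 0]],
    [0, [2.4, -0.2, -0.3], [0, 0, 0]],
    [0, [3.2, -0.2, -0.3], [0, 0, 0]],
    [0, [4, -0.2, -0.3], [0, 0, 0]],
    [0, [4.8, -0.2, -0.3], [0, 0, 0]],
    [0, [5.6, -0.2, -0.3], [0, 0, 0]],
    [0, [6.4, -0.2, -0.3], [0, 0, 0]],
    [0, [7.2, -0.2, -0.3], [0, 0, 0]],
    [0, [8, -0.2, -0.3], [0, 0, 0]],
  ],
)

```text
time: 24.2
tcp_pos: [0.4702, 0.2391, 0.0911]
eef_rot: [3.141, 0.001, 1.402]
contact_force: [-3.5, -5.8, 2.6]
gripper_width: 0.0138
grip_force: 30.0
```

>>> step_arm(
  deltas=[
    [0, [0.2, 0, 0], [0, 0, 0]],
    [0, [0.4, 0, 0], [0, 0, 0]],
    [0, [0.6, 0, 0], [0, 0, 0]],
    [0, [0.8, 0, 0], [0, 0, 0]],
    [0, [1, 0, 0], [0, 0, 0]],
    [0, [1.2, 0, 0], [0, 0, 0]],
    [0, [1.4, 0, 0], [0, 0, 0]],
    [0, [1.6, 0, 0], [0, 0, 0]],
    [0, [1.8, 0, 0], [0, 0, 0]],
    [0, [2, 0, 0], [0, 0, 0]],
  ],
)

```text
time: 25.45
tcp_pos: [0.4706, 0.2411, 0.0912]
eef_rot: [3.141, 0.001, 1.402]
contact_force: [-1.5, -5.3, 3.6]
gripper_width: 0.0139
grip_force: 30.0
```

>>> step_arm(
  deltas=[
    [0, [0.25, 0, 0], [0, 0, 0]],
    [0, [0.5, 0, 0], [0, 0, 0]],
    [0, [0.75, 0, 0], [0, 0, 0]],
    [0, [1, 0, 0], [0, 0, 0]],
    [0, [1.2, 0, 0], [0, 0, 0]],
    [0, [1.4, 0, 0], [0, 0, 0]],
    [0, [1.6, 0, 0], [0, 0, 0]],
    [0, [1.8, 0, 0], [0, 0, 0]],
    [0, [2, 0, 0], [0, 0, 0]],
    [0, [2.2, 0, 0], [0, 0, 0]],
  ],
)

```text
time: 26.7
tcp_pos: [0.471, 0.2432, 0.0912]
eef_rot: [3.141, 0.001, 1.402]
contact_force: [-2.9, -5.2, 3.0]
gripper_width: 0.0137
grip_force: 30.0
```

>>> step_arm(
  deltas=[
    [0, [0.15, 0, 0], [0, 0, 0]],
    [0, [0.3, 0, 0], [0, 0, 0]],
    [0, [0.45, 0, 0], [0, 0, 0]],
    [0, [0.6, 0, 0], [0, 0, 0]],
    [0, [0.75, 0, 0], [0, 0, 0]],
    [0, [0.9, 0, 0], [0, 0, 0]],
    [0, [1.05, 0, 0], [0, 0, 0]],
    [0, [1.2, 0, 0], [0, 0, 0]],
    [0, [1.35, 0, 0], [0, 0, 0]],
    [0, [1.5, 0, 0], [0, 0, 0]],
  ],
)

```text
time: 27.95
tcp_pos: [0.4712, 0.2447, 0.0911]
eef_rot: [3.141, 0.001, 1.402]
contact_force: [-2.2, -5.5, 2.2]
gripper_width: 0.0141
grip_force: 30.0
```

>>> step_arm(
  deltas=[
    [0, [0.15, 0, 0], [0, 0, 0]],
    [0, [0.3, 0, 0], [0, 0, 0]],
    [0, [0.45, 0, 0], [0, 0, 0]],
    [0, [0.6, 0, 0], [0, 0, 0]],
    [0, [0.75, 0, 0], [0, 0, 0]],
    [0, [0.9, 0, 0], [0, 0, 0]],
    [0, [1.05, 0, 0], [0, 0, 0]],
    [0, [1.2, 0, 0], [0, 0, 0]],
    [0, [1.35, 0, 0], [0, 0, 0]],
    [0, [1.5, 0, 0], [0, 0, 0]],
  ],
)

```text
time: 29.2
tcp_pos: [0.4712, 0.2449, 0.0912]
eef_rot: [3.142, 0.004, 1.402]
contact_force: [-3.3, -15.1, 6.1]
gripper_width: 0.014
grip_force: 30.0
```

Force along the push rose to 15 N with the slide standing still: it's home. I'll relax the push, open, and lift.

>>> step_arm(
  deltas=[
    [0, [-0.4, 0, 0], [0, 0, 0]],
    [0, [-0.8, 0, -0.1], [0, 0, 0]],
    [0, [-0.9, 0, -0.1], [0, 0, 0]],
    [0, [-0.9, 0, -0.1], [0, 0, 0]],
    [0.3, [-0.9, 0, -0.1], [0, 0, 0]],
    [0.5, [-0.9, 0, -0.1], [0, 0, 0]],
    [0.6, [-0.9, 0, -0.1], [0, 0, 0]],
    [0.6, [-0.9, 0, -0.1], [0, 0, 0]],
    [0.6, [-0.9, 0, -0.1], [0, 0, 0]],
    [0.6, [-0.9, 0, -0.1], [0, 0, 0]],
  ],
)

```text
time: 30.45
tcp_pos: [0.471, 0.2459, 0.0913]
eef_rot: [3.142, -0.0, 1.402]
contact_force: [-0.4, 1.1, 0.6]
gripper_width: 0.0529
grip_force: 0.0
```

>>> step_arm(
  deltas=[
    [0.6, [0, 0, -1], [0, 0, 0]],
    [0.6, [0, 0, -4], [0, 0, 0]],
    [0.6, [0, 0, -10], [0, 0, 0]],
    [0.6, [0, 0, -22], [0, 0, 0]],
    [0.6, [0, 0, -40], [0, 0, 0]],
    [0.6, [-10, 0, -60], [0, 0, 0]],
    [0.6, [-30, 0, -75], [0, 0, 0]],
    [0.6, [-60, 0, -85], [0, 0, 0]],
    [0.6, [-75, 0, -85], [0, 0, 0]],
    [0.6, [-80, 0, -85], [0, 0, 0]],
  ],
)

```text
time: 31.7
tcp_pos: [0.4574, 0.1661, 0.1762]
eef_rot: [-3.141, 0.0, 1.401]
contact_force: [0.1, -0.3, -0.1]
gripper_width: 0.0531
grip_force: 0.0
```

Run:
```python
from h import *
go(.4676,.2249,.09,80.3)
g=grab('scene','sc5'); w=grab('wrist','w5')
a=cv2.convertScaleAbs(cv2.resize(g['image'][130:210,395:485],None,fx=5,fy=5,interpolation=cv2.INTER_CUBIC),alpha=1.3)
b=cv2.resize(w['image'][0:250,220:395],None,fx=1.6,fy=1.6,interpolation=cv2.INTER_CUBIC)
cv2.imwrite('pics/c5.png',np.hstack([a,b])); print(a.shape,b.shape)
```

```text
shift mm [59.6  0.2 86.2] turn deg [-0.02  0.   -0.04] t 31.7 [0.4574 0.1661 0.1762] [-179.98    0.     80.26] [ 0.1 -0.3 -0.1] 0.0531
(400, 450, 3) (400, 280, 3)
```

View pics/c5.png

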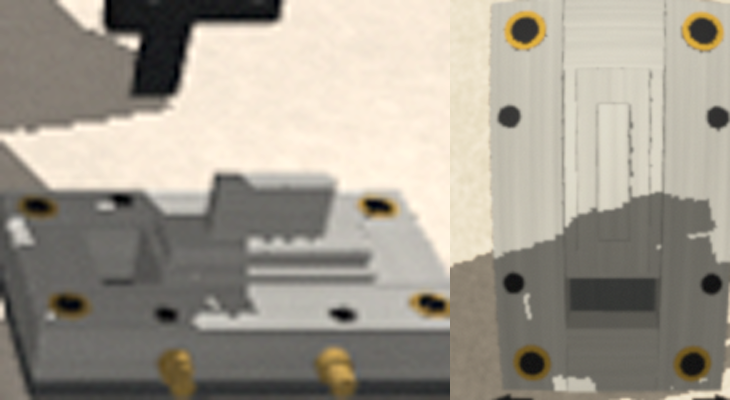

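The wrist crop shows no gap at the +y end; the pocket is open only at the −y end, at about (612,295). The core sits flush and the gripper is clear.

```bash
python3 -c "
from bench import env
print(env.close_job())"
```

```text
the job is handed in; nothing more can be done
None
```

The core's five teeth are in their slots with its flange flush on the slide, the slide is against the +y end wall (stopped at about 15 N), and the job was handed in at about 32 s with the gripper clear.

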